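# Find the empty bay of the sample box and open its hatch

### The arm

A 6-joint arm with a two-finger parallel gripper is mounted at the origin on a cart in front of the work surface, level with it; the furniture and walls round the work are solid. World frame = base frame: x ahead of the robot, y to its left, z up, the work surface at z = 0. Lengths are in m, angles in rad, forces in N, time in s.
With the tool pointing down it reaches from about 0.35 to 0.775 m from the base axis. Payload 5.5 kg.
Tool frame: the origin (TCP) lies between the finger pads; the fingertips stand 11 mm ahead of it and the grasp point (between the pads) lies 8 mm behind it; z points along the fingers, y is the line along which they close (so a half turn about z gives the same grasp; the last joint's range is limited). The gripper opens to 85 mm and grips with 20 to 120 N. Pads are 22 mm wide; open, the fingers measure 114 mm over their backs; the gripper's body (76 mm by 85 mm) begins 54 mm behind the grasp point. The pads swing forward as they close: fully open they stand 13 mm farther back than shut.
Start: joints at [-1.304, 0.313, 0.046, 1.304, 0, 1.431], TCP at [0.228, -0.528, 0.242] pointing down, gripper open.
Joint ranges: [-2.76, 2.76], [-0.86, 1.69], [-1.03, 1.26], [-2.2, 2.34], [-1.47, 1.5], [-3.14, 3.14]. Speed limits (rad/s): [2.57, 2.57, 3.14, 3.14, 3.14, 3.14].

### API

Orientations are given as a rotation vector (axis times angle).
In Python, from bench import env, vision, ticket, recognise, trace gives the robot as it stands.
- The arm moves only by the tool arm_command, never from a script. Its argument "rows" is one flat list of numbers, 7 for each row, row after row: the turn, a rotation vector about the tool's x, y, z normalised to -1 to 1, where 1 is 120 degrees, then the shift along the tool's x, y, z normalised to -1 to 1, where 1 is 0.3 m, then the gripper's target within -1 to 1 (shut at 1, half-way at 0, fully open at -1). In form: [rx, ry, rz, x, y, z, grip, rx, ry, rz, x, y, z, grip, ...]. A call has 1 to 10 rows; each row shifts and turns the commanded pose from where the row before left it, along the tool's axes as they then stand; what a row does not reach is not made up. A row lasts 1/12 s, in which the tool goes at most 41.7 mm and 7.16 degrees, less where a joint would pass 70% of its speed; a pose out of reach is approached as far as the arm can. A call with a number of a shift or a turn outside -1 to 1 is refused whole. A call with a gripper value outside its range is refused whole. The fingers move at their own pace and stop on an object; "squeeze" is the grip in N (left out, the last holds). Time passes only in rows, so rows that do not move let the fingers close. It gives the time, the measured TCP pose, the force, the opening and the grip force at its end, in the units of the state.
- env.read_state(): the state, without advancing time (a new reading comes with each control period).
- vision.snapshot(name): name is "side" or "top"; returns a dict with "pixels" (384x512x3 uint8, red, green, blue), "range_z" (384x512 float32, m along the optical axis (not along the pixel's ray), 0 where there is no reading), "K" (3x3 intrinsics, pixels), "origin" and "orientation" of the camera in the world. Camera axes: x right, y down, z forward; pixel columns grow to the right and rows downward; lengths in m; the calibration is good to about 2 mm. A picture is of the moment at which its call begins.
- ticket.finish_job(): hands the job in; it is judged then, once.
Trained networks look in a picture, given as the dict that the camera call returned (one of the last four; its "shot" number tells which), for a name from the list of things; names that differ only in an ending like _2 or _b are one class to them, and where a whole thing is asked for, a point or a joint stands for the part that bears it (a point fixed in the world has none). Each returns a list of dicts, best first, with "conf" (0 to 1); they miss things now and then, are a little off and sometimes report something else, mostly with a low value. They report only what shows in the picture. A call takes as long as a camera call.
- recognise(query, picture): "position" ([x, y, z] in m, in the coordinates of the camera as it stood for that picture, good to about 4 mm: the middle of the surface that is visible of it).
- trace(query, picture): "mask" (384x512 bool, what is visible of it).
The state is a dict: "clock": time; "qpos": joint angles; "joint_velocities": joint speeds; "joint_torque": joint torques, N m; "tool_pos": TCP position; "ee_rot": TCP orientation; "ft_force": force on the tool from outside, world axes, zero at the start; "ft_torque": the same for the moment, N m; "gripper_width": finger opening in m; "gripper_force": force on a finger pad.
Only numpy, scipy, OpenCV 4.12 (cv2) and the standard library are available. Lean on these libraries where they do the work, as an engineer would, in place of code of your own. Each camera call takes 0.05 s, during which the arm holds its last target. There are 200 camera calls.

### The job

The grey drop-off box has four bays under identical white rocker hatches; three bays are full of tubes, which keep their hatches from tipping, and one is empty. Press gently with the fingertips on the blue rear pads until you find the hatch that rocks, then push its raised front leaf to the rear until it stands fully open, ready for the next samples, and leave it so. Do not force the firm hatches, and leave the loose tubes, the swab pack and the pen where they lie.

Things in the scene. Friction and masses are not known exactly. Their poses are not given: they have to be found in the camera images.
- dropbox: grey sample box fixed to the table, 114 mm deep (x), 284 wide (y); origin at the centre of its underside; x points from its front (label holders, robot side) to its rear, z up. Front deck 111 mm high; 14 mm behind the box's centre it steps down to 95 mm, so the rear ends of the hatches stand free like keys. Hatches 56 wide x 92 x 6 mm at y = +102, +34, -34, -102 mm, flush at 111 mm when closed
- hatch_1 (a joint): angle of the hatch first from the left (+y end of the box), rad: 0 closed, 1.66 fully open at its stop (leaf upright, leaning 5 degrees to the rear). Free hatch: about 0.03 N m of friction (2 to 6 N on the pad), no spring, stays where it is left. Over a full bay tube caps stop it below 0.1; which bay is empty differs each time
- hatch_1_press (a point): top face of hatch_1, middle of its ribbed blue pad, 21 mm behind the pivot (the press end is 38 mm long); moves with the hatch. Pressed down it raises the front edge: a flat fingertip 22 mm wide that comes down here by 11 mm tips a free hatch to about 0.75 rad (deeper or nearer the pivot: more); a firm one gives 1 to 2 mm
- hatch_1_edge (a point): top face of hatch_1, middle of its front edge, 54 mm in front of the pivot; moves with the hatch (37 mm higher at 0.75 rad). Pushed level to the rear it slides up the finger (smooth plastic, friction 0.35) and swings over the pivot; tipped less than about 0.5 rad it may wedge on an upright finger: press the pad deeper, or lift the edge from below
- hatch_1_hinge (a point): fixed point, middle of the level pivot line (along the box's y) of hatch_1, 108 mm above the table
- hatch_2 (a joint): angle of the hatch second from the left, rad: 0 closed, 1.66 fully open at its stop (leaf upright, leaning 5 degrees to the rear). Free hatch: about 0.03 N m of friction (2 to 6 N on the pad), no spring, stays where it is left. Over a full bay tube caps stop it below 0.1; which bay is empty differs each time
- hatch_2_press (a point): top face of hatch_2, middle of its ribbed blue pad, 21 mm behind the pivot (the press end is 38 mm long); moves with the hatch. Pressed down it raises the front edge: a flat fingertip 22 mm wide that comes down here by 11 mm tips a free hatch to about 0.75 rad (deeper or nearer the pivot: more); a firm one gives 1 to 2 mm
- hatch_2_edge (a point): top face of hatch_2, middle of its front edge, 54 mm in front of the pivot; moves with the hatch (37 mm higher at 0.75 rad). Pushed level to the rear it slides up the finger (smooth plastic, friction 0.35) and swings over the pivot; tipped less than about 0.5 rad it may wedge on an upright finger: press the pad deeper, or lift the edge from below
- hatch_2_hinge (a point): fixed point, middle of the level pivot line (along the box's y) of hatch_2, 108 mm above the table
- hatch_3 (a joint): angle of the hatch third from the left, rad: 0 closed, 1.66 fully open at its stop (leaf upright, leaning 5 degrees to the rear). Free hatch: about 0.03 N m of friction (2 to 6 N on the pad), no spring, stays where it is left. Over a full bay tube caps stop it below 0.1; which bay is empty differs each time
- hatch_3_press (a point): top face of hatch_3, middle of its ribbed blue pad, 21 mm behind the pivot (the press end is 38 mm long); moves with the hatch. Pressed down it raises the front edge: a flat fingertip 22 mm wide that comes down here by 11 mm tips a free hatch to about 0.75 rad (deeper or nearer the pivot: more); a firm one gives 1 to 2 mm
- hatch_3_edge (a point): top face of hatch_3, middle of its front edge, 54 mm in front of the pivot; moves with the hatch (37 mm higher at 0.75 rad). Pushed level to the rear it slides up the finger (smooth plastic, friction 0.35) and swings over the pivot; tipped less than about 0.5 rad it may wedge on an upright finger: press the pad deeper, or lift the edge from below
- hatch_3_hinge (a point): fixed point, middle of the level pivot line (along the box's y) of hatch_3, 108 mm above the table
- hatch_4 (a joint): angle of the hatch fourth from the left (-y end of the box), rad: 0 closed, 1.66 fully open at its stop (leaf upright, leaning 5 degrees to the rear). Free hatch: about 0.03 N m of friction (2 to 6 N on the pad), no spring, stays where it is left. Over a full bay tube caps stop it below 0.1; which bay is empty differs each time
- hatch_4_press (a point): top face of hatch_4, middle of its ribbed blue pad, 21 mm behind the pivot (the press end is 38 mm long); moves with the hatch. Pressed down it raises the front edge: a flat fingertip 22 mm wide that comes down here by 11 mm tips a free hatch to about 0.75 rad (deeper or nearer the pivot: more); a firm one gives 1 to 2 mm
- hatch_4_edge (a point): top face of hatch_4, middle of its front edge, 54 mm in front of the pivot; moves with the hatch (37 mm higher at 0.75 rad). Pushed level to the rear it slides up the finger (smooth plastic, friction 0.35) and swings over the pivot; tipped less than about 0.5 rad it may wedge on an upright finger: press the pad deeper, or lift the edge from below
- hatch_4_hinge (a point): fixed point, middle of the level pivot line (along the box's y) of hatch_4, 108 mm above the table
- tube_a: sample tube with a purple cap lying in front of the box, 17 x 92 x 17 mm, origin under its middle; to be left alone
- tube_b: sample tube with a yellow cap lying in front of the box, 17 x 92 x 17 mm, origin under its middle; to be left alone
- swab_a: sealed white swab pack lying in front of the box, 22 x 165 x 8 mm, origin under its middle; to be left alone
- pen_r: red ball pen lying beside the right end of the box, 12 x 137 x 15 mm, origin under its middle; to be left alone

How it is judged:
By the outcome, as a careful person would: the job done as asked, in the order asked, and still so for the second after the job is handed in, with the robot touching nothing.
It also fails if it takes over 51 s, if anything falls off the work surface, if the arm or the gripper's body presses on something with over 40 N, if the wrist force passes 120 N, or if a joint passes its speed limit or range.

## Working session

There is one attempt and no reset: what is moved stays moved. The work goes in short steps, Python scripts to look and compute and a tool call to move; the robot and the scene stay as the last step left them, time stands still between calls to the robot, and variables do not carry over. Pictures are saved under pics/ and viewed, at most 10 in all, crops included, and the job is handed in when it is done.

Besides the shell and the picture viewer there is one more tool, called in YAML: its name, and indented under it one key for each argument. arm_command: Moves the arm, as the interface text tells. Scaled input: -1 to 1 covers 0.3 m each way for a shift and 120 degrees each way for a turn. Its arguments: {"type":"object","properties":{"rows":{"type":"array"},"squeeze":{"type":"number"}},"required":["rows"]}

```bash
mkdir -p pics
cat > h.py <<'E'
import numpy as np, cv2
from bench import env, vision, ticket, recognise, trace
from scipy.spatial.transform import Rotation as R
def cam(s):
    o=np.array(s["orientation"],float)
    M=o if o.shape==(3,3) else (R.from_rotvec(o).as_matrix() if o.size==3 else R.from_quat(o).as_matrix())
    return M,np.array(s["origin"],float)
def cloud(s):
    M,t=cam(s);K=s["K"];z=s["range_z"];v,u=np.mgrid[:384,:512]
    p=np.stack([(u-K[0,2])/K[0,0]*z,(v-K[1,2])/K[1,1]*z,z],-1)
    return p@M.T+t
def save(s,n): cv2.imwrite(f"pics/{n}.png",s["pixels"][...,::-1])
E
python3 - <<'E'
from h import *
st=env.read_state();print(st)
for n in("top","side"):
    s=vision.snapshot(n);save(s,n+"0");M,t=cam(s);print(n,s["orientation"],t)
    for q in("dropbox","hatch_1_press","hatch_1_edge"):
        for d in recognise(q,s)[:6]:print(q,round(d["conf"],2),(M@np.array(d["position"])+t).round(4))
E
python3 - <<'E'
import cv2,numpy as np
a=[cv2.imread(f"pics/{n}0.png") for n in("top","side")]
cv2.imwrite("pics/both.png",cv2.resize(np.vstack(a),(400,600)))
E
```

```text
{'clock': 0.0, 'qpos': array([-1.30361648e+00,  3.13988545e-01,  4.49362808e-02,  1.30361527e+00,
       -3.13933830e-05,  1.43117425e+00]), 'joint_velocities': array([ 0.00019229, -0.00082923,  0.00126004,  0.00056754,  0.0001339 ,
        0.00012754]), 'joint_torque': array([-2.20888701e-04, -4.80617201e+01,  2.98540163e+01,  1.88584614e-02,
       -2.32278690e-04,  4.70221579e-06]), 'tool_pos': array([ 0.22734528, -0.52758123,  0.24139816]), 'ee_rot': array([-3.07500252e+00, -6.34229169e-01,  2.36409715e-04]), 'ft_force': array([-0.57891336,  0.84473069, -0.76680423]), 'ft_torque': array([ 0.0449151 , -0.01654629, -0.01469745]), 'gripper_force': 0.0, 'gripper_width': 0.08550577610417892}
top [-2.20683361  2.19937114 -0.12303054] [ 0.38916967 -0.11607915  0.95349399]
dropbox 0.7 [ 0.4856 -0.1278  0.1136]
hatch_1_press 0.91 [ 0.5161 -0.0226  0.1133]
side [-0.06182573  2.71103973 -1.5706531 ] [0.43664074 0.60581843 0.51985126]
dropbox 0.76 [ 0.4924 -0.022   0.1066]
hatch_1_press 0.61 [ 0.5211 -0.0154  0.1091]
hatch_1_press 0.19 [ 0.4976 -0.0846  0.1073]
hatch_1_edge 0.61 [ 0.5204 -0.0227  0.1077]
```

View pics/top0.png

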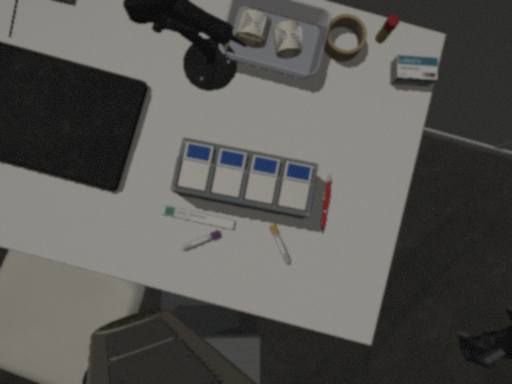

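View pics/side0.png

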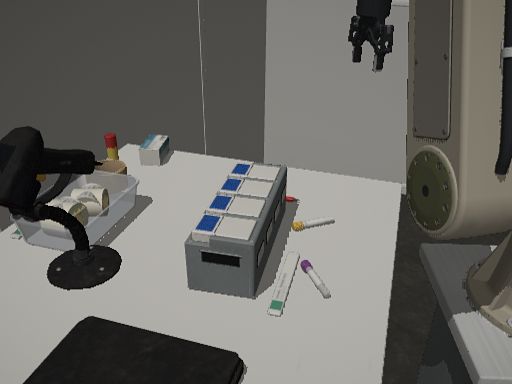

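The top view shows the box, with blue pads at about (198,152), (232,159), (265,165) and (298,172). A lamp stands behind it at about (210,60), the loose items lie in front, and the pen is at (326,205).

Run:
```python
from h import *
for n in("top","side"):
    s=vision.snapshot(n);c=cloud(s);im=s["pixels"].astype(int)
    m=((im[...,2]>im[...,0]+50)&(im[...,2]>im[...,1]+30)&(abs(c[...,2]-.111)<.015)).astype(np.uint8)
    k,l,stt,ce=cv2.connectedComponentsWithStats(m)
    P=[]
    for i in range(1,k):
        if stt[i,4]>40: P.append(np.median(c[l==i],0)); print(n,ce[i].round(),stt[i,4],P[-1].round(4))
    P=np.array(P);P=P[P[:,1].argsort()[::-1]]
    d=P[-1]-P[0];print("yaw deg",np.degrees(np.arctan2(d[0],-d[1])),np.linalg.norm(d),P.mean(0))
    if n=="top":
        b=(c[...,2]>.08)&(c[...,2]<.125)&(c[...,0]>.38)&(c[...,0]<.58)&(c[...,1]>-.3)&(c[...,1]<.06)
        r=cv2.minAreaRect(c[b][:,:2].astype(np.float32));print(r)
        l=(c[...,2]>.13)&(c[...,0]>.35)&(c[...,0]<.8);print("tall",c[l].min(0),c[l].max(0))
```

```text
top [198. 152.] 219 [ 0.5412 -0.0314  0.1122]
top [232. 159.] 217 [ 0.5279 -0.0993  0.1124]
top [265. 165.] 222 [ 0.5159 -0.1656  0.1123]
top [298. 172.] 218 [ 0.5026 -0.232   0.1125]
yaw deg -10.906550581579586 0.20427528563341604 [ 0.52190974 -0.13205685  0.11237343]
((0.4931526184082031, -0.1260979026556015), (0.2876802682876587, 0.11545206606388092), 79.23899841308594)
tall [ 0.38916967 -0.12393798  0.13011663] [0.79135892 0.09389339 0.95349399]
side [241. 169.] 126 [ 0.5028 -0.2308  0.1109]
side [231. 184.] 155 [ 0.5154 -0.1622  0.1111]
side [220. 202.] 195 [ 0.5279 -0.0961  0.111 ]
side [207. 223.] 247 [ 0.5408 -0.028   0.1111]
yaw deg -10.619467533853527 0.20634626049390883 [ 0.52171922 -0.12926587  0.11104379]
```

arm_command:
  rows: [0, 0, 0.057, 0, 0, 0, 1, 0, 0, 0.057, 0, 0, 0, 1, 0, 0, 0.057, 0, 0, 0, 1, 0, 0, 0.057, 0, 0, 0, 1, 0, 0, 0.056, 0, 0, 0, 1]
  squeeze: 40

```text
clock: 0.92
tool_pos: [0.2275, -0.5281, 0.2424]
ee_rot: [3.127, -0.304, 0.0]
ft_force: [0.1, 0.7, -0.9]
gripper_width: 0.0256
gripper_force: 0.0
```

arm_command:
  rows: [0, 0, 0, 0.07, -0.11, 0, 1, 0, 0, 0, 0.07, -0.11, 0, 1, 0, 0, 0, 0.07, -0.11, 0, 1, 0, 0, 0, 0.07, -0.11, 0, 1, 0, 0, 0, 0.07, -0.11, 0, 1, 0, 0, 0, 0.07, -0.11, 0, 1, 0, 0, 0, 0.07, -0.11, 0, 1, 0, 0, 0, 0.07, -0.11, 0, 1, 0, 0, 0, 0.07, -0.11, 0, 1, 0, 0, 0, 0, 0, 0, 1]

```text
clock: 1.75
tool_pos: [0.4723, -0.2668, 0.2425]
ee_rot: [-3.127, 0.283, -0.003]
ft_force: [-0.9, 0.8, -0.9]
gripper_width: -0.0002
gripper_force: 0.0
```

```bash
cat >> h.py <<'E'
PADS={1:(.541,-.0297),2:(.5279,-.0977),3:(.5156,-.164),4:(.5027,-.2314)}
def rel(xy,z,dx=0):
    "tool-axis move (normalised) to box point, TCP at z; dx along box x"
    st=env.read_state();M=R.from_rotvec(st["ee_rot"]).as_matrix()
    y=np.radians(-10.8);b=np.array([np.cos(y),np.sin(y),0])
    d=np.r_[xy,z]+dx*b-st["tool_pos"]
    print("clock",round(st["clock"],2),"tcp",st["tool_pos"].round(4),"F",st["ft_force"].round(1),"w",round(st["gripper_width"],3),"yaw",np.degrees(np.arctan2(M[1,0],M[0,0])).round(1),"tilt",M[:,2].round(3))
    print("move norm",(M.T@d/.3).round(3))
E
python3 -c "
from h import *
rel(PADS[4],.14)"
```

```text
clock 1.75 tcp [ 0.4723 -0.2668  0.2425] F [-0.9  0.8 -0.9] w -0.0 yaw -10.4 tilt [ 0.002  0.002 -1.   ]
move norm [ 0.078 -0.134  0.342]
```

arm_command:
  rows: [0, 0, 0, 0.02, -0.034, 0.085, 1, 0, 0, 0, 0.02, -0.034, 0.085, 1, 0, 0, 0, 0.02, -0.034, 0.085, 1, 0, 0, 0, 0.02, -0.034, 0.085, 1, 0, 0, 0, 0, 0, 0, 1, 0, 0, 0, 0, 0, 0, 1]

```text
clock: 2.25
tool_pos: [0.4988, -0.2354, 0.1392]
ee_rot: [-3.127, 0.293, 0.005]
ft_force: [0.5, -0.6, -0.4]
gripper_width: 0.0
gripper_force: 0.0
```

arm_command:
  rows: [0, 0, 0, 0, 0, 0.01, 1, 0, 0, 0, 0, 0, 0.01, 1, 0, 0, 0, 0, 0, 0.01, 1, 0, 0, 0, 0, 0, 0.01, 1, 0, 0, 0, 0, 0, 0, 1]

```text
clock: 2.67
tool_pos: [0.4997, -0.2365, 0.1283]
ee_rot: [3.127, -0.296, 0.0]
ft_force: [-0.5, 0.1, -0.8]
gripper_width: 0.0001
gripper_force: 0.0
```

```bash
python3 -c "
from h import *
rel(PADS[4],.122)
s=vision.snapshot('side');save(s,'p1')
cv2.imwrite('pics/p1c.png',cv2.resize(s['pixels'][100:300,150:350,::-1],(600,600),interpolation=2))"
```

```text
clock 2.67 tcp [ 0.4997 -0.2365  0.1283] F [-0.5  0.1 -0.8] w 0.0 yaw -10.8 tilt [ 0. -0. -1.]
move norm [ 0.007 -0.019  0.021]
```

View pics/p1c.png

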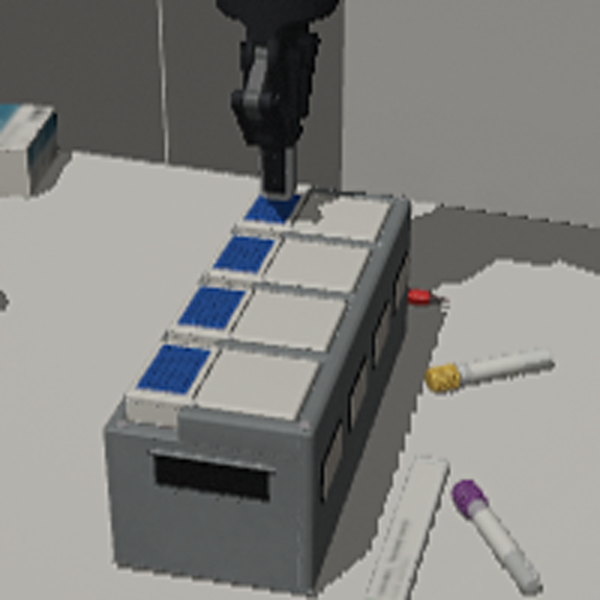

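The closed fingertips hang just above pad 4, at (280,190) in the crop.

arm_command:
  rows: [0, 0, 0, 0.007, -0.018, 0, 1, 0, 0, 0, 0, 0, 0.01, 1, 0, 0, 0, 0, 0, 0.005, 1, 0, 0, 0, 0, 0, 0, 1]

```text
clock: 3.05
tool_pos: [0.5028, -0.2309, 0.1234]
ee_rot: [-3.128, 0.294, 0.001]
ft_force: [0.1, -0.3, 0.7]
gripper_width: 0.0001
gripper_force: 0.0
```

arm_command:
  rows: [0, 0, 0, 0, 0, 0.005, 1, 0, 0, 0, 0, 0, 0, 1]

```text
clock: 3.22
tool_pos: [0.503, -0.2311, 0.1221]
ee_rot: [3.128, -0.295, 0.0]
ft_force: [-0.9, -0.1, -0.3]
gripper_width: -0.0001
gripper_force: 0.0
```

arm_command:
  rows: [0, 0, 0, 0, 0, 0.005, 1, 0, 0, 0, 0, 0, 0, 1]

```text
clock: 3.38
tool_pos: [0.5032, -0.2313, 0.1209]
ee_rot: [3.128, -0.295, 0.001]
ft_force: [0.8, 0.6, 1.1]
gripper_width: -0.0
gripper_force: 0.5
```

arm_command:
  rows: [0, 0, 0, 0, 0, 0.005, 1, 0, 0, 0, 0, 0, 0, 1]

```text
clock: 3.55
tool_pos: [0.5033, -0.2313, 0.1194]
ee_rot: [3.127, -0.295, 0.001]
ft_force: [1.0, 0.4, 1.2]
gripper_width: -0.0
gripper_force: 0.9
```

arm_command:
  rows: [0, 0, 0, 0, 0, 0.004, 1, 0, 0, 0, 0, 0, 0, 1]

```text
clock: 3.72
tool_pos: [0.5033, -0.2313, 0.1182]
ee_rot: [3.127, -0.295, 0.001]
ft_force: [2.0, 0.2, 2.0]
gripper_width: -0.0
gripper_force: 1.1
```

arm_command:
  rows: [0, 0, 0, 0, 0, 0.005, 1, 0, 0, 0, 0, 0, 0, 1]

```text
clock: 3.88
tool_pos: [0.5031, -0.2312, 0.1164]
ee_rot: [3.128, -0.295, 0.0]
ft_force: [1.4, 0.6, 2.6]
gripper_width: 0.0001
gripper_force: 1.0
```

arm_command:
  rows: [0, 0, 0, 0, 0, 0.005, 1, 0, 0, 0, 0, 0, 0, 1]

```text
clock: 4.05
tool_pos: [0.5028, -0.2312, 0.1148]
ee_rot: [3.128, -0.295, -0.001]
ft_force: [0.3, 0.2, 1.6]
gripper_width: -0.0001
gripper_force: 0.9
```

Hatch 4 gives way at about 2 N, so it is the free one. I'll press deeper.

arm_command:
  rows: [0, 0, 0, 0, 0, 0.005, 1, 0, 0, 0, 0, 0, 0.005, 1, 0, 0, 0, 0, 0, 0.005, 1, 0, 0, 0, 0, 0, 0, 1]

```text
clock: 4.38
tool_pos: [0.5029, -0.2313, 0.1103]
ee_rot: [3.127, -0.295, -0.0]
ft_force: [0.8, -1.2, 0.0]
gripper_width: -0.0002
gripper_force: 0.7
```

arm_command:
  rows: [0, 0, 0, 0, 0, 0.004, 1, 0, 0, 0, 0, 0, 0.003, 1, 0, 0, 0, 0, 0, 0, 1]

```text
clock: 4.63
tool_pos: [0.503, -0.2313, 0.1083]
ee_rot: [3.128, -0.295, 0.0]
ft_force: [1.6, -0.3, 2.3]
gripper_width: 0.0001
gripper_force: 0.9
```

```bash
python3 -c "
from h import *
rel(PADS[4],.122)
s=vision.snapshot('side');c=cloud(s)
m=(c[...,2]>.116)&(c[...,2]<.2)&(c[...,0]>.42)&(c[...,0]<.5)&(c[...,1]>-.27)&(c[...,1]<-.19)
print(m.sum(),c[m].max(0) if m.any() else 0)
cv2.imwrite('pics/p2c.png',cv2.resize(s['pixels'][120:240,170:330,::-1],(640,480),interpolation=2))"
```

```text
clock 4.63 tcp [ 0.503  -0.2313  0.1083] F [ 1.6 -0.3  2.3] w 0.0 yaw -10.8 tilt [ 0. -0. -1.]
move norm [-0.001  0.001 -0.046]
481 [ 0.49961782 -0.19017838  0.19987389]
```

View pics/p2c.png

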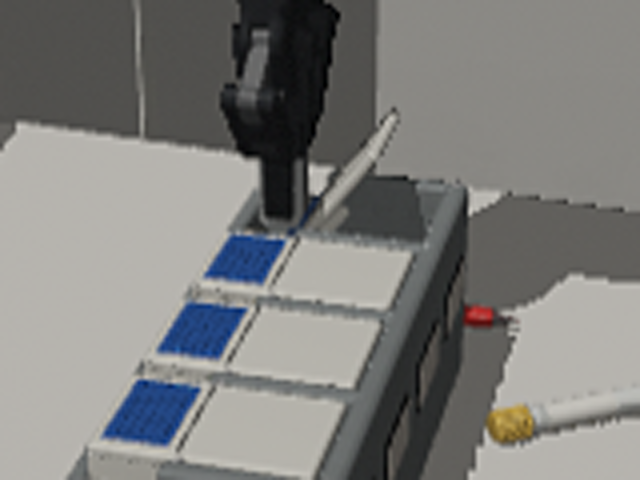

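The hatch has tipped to about 0.9 rad, with its raised edge at (392,115) in the crop. Next I lift off, move in front of it and come down.

arm_command:
  rows: [0, 0, 0, 0, 0, 0.0, 1, 0, 0, 0, 0, 0, -0.09, 1, 0, 0, 0, 0, 0, -0.09, 1, 0, 0, 0, 0, 0, -0.09, 1, 0, 0, 0, 0, 0, -0.09, 1, 0, 0, 0, -0.1, 0, 0, 1, 0, 0, 0, -0.1, 0, 0, 1, 0, 0, 0, -0.1, 0, 0, 1, 0, 0, 0, 0, 0, 0, 1, 0, 0, 0, 0, 0, 0, 1]

```text
clock: 5.52
tool_pos: [0.4129, -0.2136, 0.2163]
ee_rot: [-3.127, 0.296, 0.002]
ft_force: [-0.2, -0.7, -0.0]
gripper_width: 0.0001
gripper_force: 0.0
```

```bash
python3 -c "
from h import *
rel(PADS[4],.133,-.09)
s=vision.snapshot('side')
cv2.imwrite('pics/p3c.png',cv2.resize(s['pixels'][120:240,170:330,::-1],(640,480),interpolation=2))"
```

```text
clock 5.52 tcp [ 0.4129 -0.2136  0.2163] F [-0.2 -0.7 -0. ] w 0.0 yaw -10.8 tilt [-0.001  0.001 -1.   ]
move norm [0.006 0.002 0.278]
```

View pics/p3c.png

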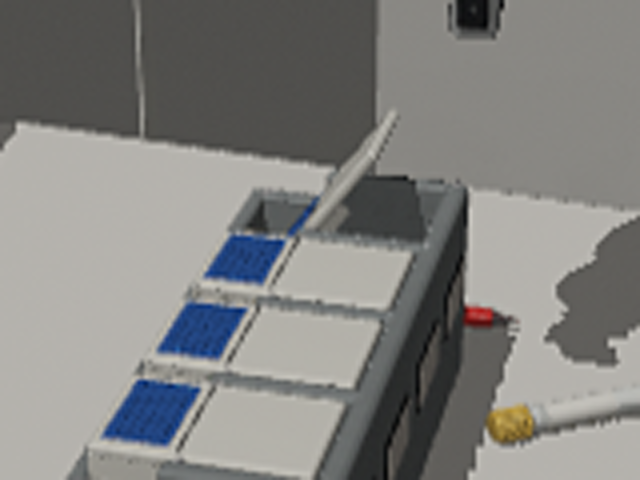

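The hatch stays tipped with the gripper clear of it. Lower and push.

arm_command:
  rows: [0, 0, 0, 0, 0, 0.09, 1, 0, 0, 0, 0, 0, 0.09, 1, 0, 0, 0, 0, 0, 0.09, 1, 0, 0, 0, 0, 0, 0, 1, 0, 0, 0, 0.02, 0, 0, 1, 0, 0, 0, 0.02, 0, 0, 1, 0, 0, 0, 0.02, 0, 0, 1, 0, 0, 0, 0.02, 0, 0, 1, 0, 0, 0, 0, 0, 0, 1]

```text
clock: 6.32
tool_pos: [0.4404, -0.2199, 0.1368]
ee_rot: [3.126, -0.294, 0.005]
ft_force: [-0.6, -0.6, -0.6]
gripper_width: -0.0
gripper_force: 0.0
```

arm_command:
  rows: [0, 0, 0, 0.01, 0, 0, 1, 0, 0, 0, 0.01, 0, 0, 1, 0, 0, 0, 0.01, 0, 0, 1, 0, 0, 0, 0.01, 0, 0, 1, 0, 0, 0, 0.01, 0, 0, 1, 0, 0, 0, 0, 0, 0, 1]

```text
clock: 6.82
tool_pos: [0.4535, -0.2218, 0.1355]
ee_rot: [3.128, -0.295, 0.001]
ft_force: [-0.1, -0.3, 0.1]
gripper_width: -0.0002
gripper_force: 0.0
```

arm_command:
  rows: [0, 0, 0, 0.01, 0, 0, 1, 0, 0, 0, 0.01, 0, 0, 1, 0, 0, 0, 0.01, 0, 0, 1, 0, 0, 0, 0.01, 0, 0, 1, 0, 0, 0, 0, 0, 0, 1]

```text
clock: 7.23
tool_pos: [0.4654, -0.2241, 0.1355]
ee_rot: [3.128, -0.295, 0.001]
ft_force: [0.1, -0.5, -0.4]
gripper_width: -0.0004
gripper_force: 0.0
```

```bash
python3 -c "
from h import *
rel(PADS[4],.135,-.03)
s=vision.snapshot('side')
cv2.imwrite('pics/p4c.png',cv2.resize(s['pixels'][120:240,170:330,::-1],(640,480),interpolation=2))"
```

```text
clock 7.23 tcp [ 0.4654 -0.2241  0.1355] F [ 0.1 -0.5 -0.4] w -0.0 yaw -10.8 tilt [ 0.001 -0.    -1.   ]
move norm [0.027 0.001 0.002]
```

View pics/p4c.png

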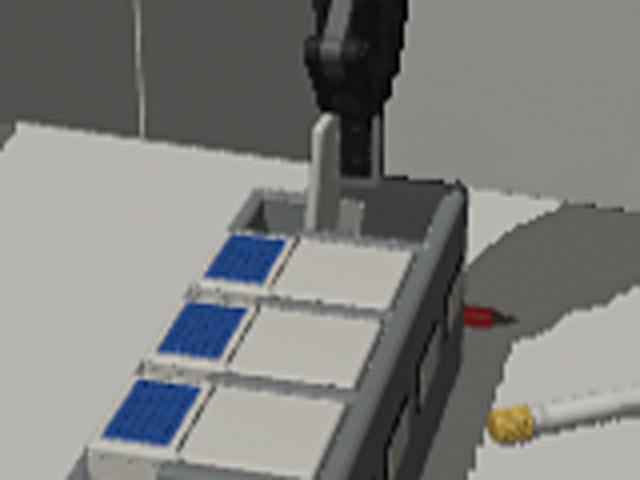

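The leaf is nearly upright, with its top at (325,120) in the crop. I keep pushing in small steps until the stop.

arm_command:
  rows: [0, 0, 0, 0.008, 0, 0, 1, 0, 0, 0, 0.008, 0, 0, 1, 0, 0, 0, 0.006, 0, 0, 1, 0, 0, 0, 0, 0, 0, 1]

```text
clock: 7.62
tool_pos: [0.4712, -0.2251, 0.1355]
ee_rot: [-3.128, 0.295, 0.0]
ft_force: [-0.3, 0.9, 0.3]
gripper_width: 0.0003
gripper_force: 0.3
```

arm_command:
  rows: [0, 0, 0, 0.006, 0, 0, 1, 0, 0, 0, 0, 0, 0, 1]

```text
clock: 7.78
tool_pos: [0.4715, -0.2251, 0.1353]
ee_rot: [-3.128, 0.295, 0.005]
ft_force: [-6.2, 1.0, 3.8]
gripper_width: -0.0
gripper_force: 3.0
```

arm_command:
  rows: [0, 0, 0, 0.004, 0, 0, 1, 0, 0, 0, 0, 0, 0, 1]

```text
clock: 7.95
tool_pos: [0.4716, -0.2251, 0.1353]
ee_rot: [-3.128, 0.296, 0.008]
ft_force: [-8.5, 1.6, 6.3]
gripper_width: -0.0001
gripper_force: 4.6
```

arm_command:
  rows: [0, 0, 0, -0.02, 0, 0, 1, 0, 0, 0, -0.05, 0, 0, 1, 0, 0, 0, -0.08, 0, 0, 1, 0, 0, 0, -0.08, 0, -0.05, 1, 0, 0, 0, 0, 0, -0.1, 1, 0, 0, 0, 0, 0, -0.1, 1, 0, 0, 0, 0, 0, -0.1, 1, 0, 0, 0, 0, 0, 0, 1, 0, 0, 0, 0, 0, 0, 1]

```text
clock: 8.7
tool_pos: [0.4077, -0.2138, 0.2425]
ee_rot: [3.125, -0.295, 0.008]
ft_force: [-0.1, -0.1, 1.0]
gripper_width: -0.0003
gripper_force: 0.0
```

```bash
python3 -c "
from h import *
rel(PADS[4],.135,-.03)
s=vision.snapshot('side');c=cloud(s)
b=np.array([np.cos(np.radians(-10.8)),np.sin(np.radians(-10.8))])
X=(c[...,:2]-np.array(PADS[4]))@b+.021
Y=(c[...,:2]-np.array(PADS[4]))@np.array([-b[1],b[0]])
m=(c[...,2]>.118)&(c[...,2]<.175)&(abs(X)<.05)&(abs(Y)<.04)
for z in np.arange(.12,.175,.01):
    k=m&(abs(c[...,2]-z)<.005); print(z.round(3),k.sum(),np.median(X[k]).round(4) if k.any() else None, X[k].min().round(4) if k.any() else 0,X[k].max().round(4) if k.any() else 0)
cv2.imwrite('pics/p5c.png',cv2.resize(s['pixels'][120:240,170:330,::-1],(640,480),interpolation=2))"
```

```text
clock 8.7 tcp [ 0.4077 -0.2138  0.2425] F [-0.1 -0.1  1. ] w -0.0 yaw -10.8 tilt [ 0.005 -0.003 -1.   ]
move norm [ 0.22  -0.002  0.359]
0.12 34 -0.0007 -0.002 0.0051
0.13 53 0.0001 -0.0013 0.0051
0.14 46 0.0011 -0.0001 0.007
0.15 54 0.0017 0.0002 0.0069
0.16 58 0.0037 0.0017 0.0079
0.17 0 None 0 0
```

View pics/p5c.png

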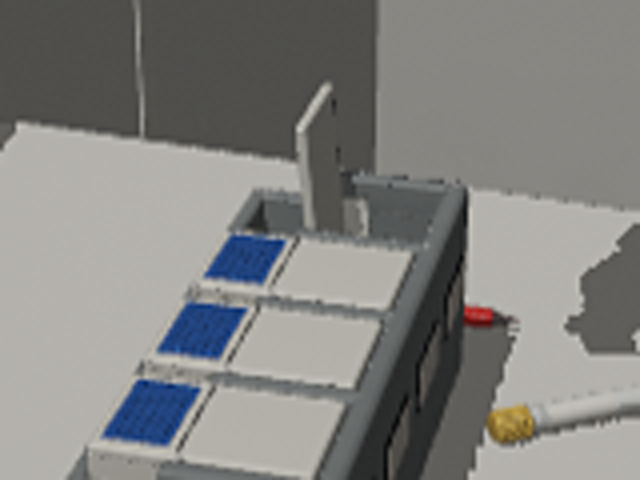

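The leaf stands upright, leaning about 5–6° to the rear against its stop, with the gripper clear of it.

```bash
python3 -c "
from h import *
print(ticket.finish_job())"
```

```text
the job is handed in; nothing more can be done
None
```

Hatch 4, at the right-hand (-y) end of the box, rocked on the first press, so I pushed it fully open to its stop. The other hatches and the loose items were not touched, and I handed the job in at about 9 s on the clock; no verdict came back.

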